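# Fetch the micropipette from behind the bottles and put the bottles back

### The arm

A 7-joint arm with a two-finger parallel gripper is mounted at the origin on a cart in front of the work surface, level with it; the furniture and walls round the work are solid. World frame = base frame: x ahead of the robot, y to its left, z up, the work surface at z = 0. Lengths are in m, angles in degrees, forces in N, time in s.
With the tool pointing down it reaches from about 0.425 to 0.875 m from the base axis. Payload 4.7 kg.
Tool frame: the origin (TCP) lies at the very end of the fingers, on their centre line; the grasp point (between the pads) lies 19 mm behind it (env.grasp_offset is the distance from the TCP to the grasp point, in m); z points along the fingers, y is the line along which they close (so a half turn about z gives the same grasp; the last joint's range is limited). The gripper opens to 87 mm and grips with 3 to 60 N. Pads are 19 mm wide; open, the fingers measure 117 mm over their backs; the gripper's body (75 mm by 190 mm) begins 51 mm behind the grasp point.
Start: joints at [69.104, 18.392, -4.016, 83.108, 1.295, 78.541, -3.26], TCP at [0.24, -0.604, 0.223] pointing down, gripper open.
Joint ranges: [-163.93, 163.93], [-17.29, 119.83], [-79.2, 71.16], [3.27, 140.29], [-89.18, 269.18], [5.43, 117.66], [-154.24, 154.24]. Speed limits (degrees/s): [147.25, 147.25, 180, 180, 180, 180, 180].

### API

Orientations are given as [roll, pitch, yaw] about the fixed x, y, z axes, in that order (R = Rz(yaw) Ry(pitch) Rx(roll)).
In Python, from cell import env gives the robot as it stands. The module is installed in compiled form; this text tells all that it offers.
- The arm moves only by the tool drive_tool, never from a script. Its argument "moves" is one flat list of numbers, 5 for each row, row after row: the shift along the tool's x, y, z in units of 40 mm (1.0 is 40 mm), then the turn about the tool's z in units of 10 degrees (1.0 is 10 degrees), then the finger opening in mm, from 0 to 87. A call has 1 to 5 rows; each row is the pose to reach, as a shift and turn from the pose commanded when the call began, along the tool's axes at that moment; what a row does not reach only later rows make up. A row lasts 1/8 s, in which the tool goes at most 62.5 mm and 10.7 degrees, less where a joint would pass 70% of its speed; a pose out of reach is approached as far as the arm can. A call with a gripper value outside its range is refused whole. The fingers move at their own pace and stop on an object; "squeeze" is the grip in N (left out, the last holds). Time passes only in rows, so rows that repeat a pose let the fingers close. It gives the time, the measured TCP pose, the force, the opening and the grip force at its end, in the units of the state.
- env.get_obs(): the state, without advancing time (a new reading comes with each control period).
- env.read_camera(name): name is "scene" or "top" or "wrist"; returns (picture, depth): 400x640x3 uint8, red, green, blue; 400x640 float32, m along the optical axis (not along the pixel's ray), 0 where there is no reading.
- env.camera_model(name): a dict with "K" (3x3 intrinsics, pixels), "rvec" (rotation vector, rad) and "tvec" (3), from world to camera coordinates, as OpenCV has them; the wrist camera has in their place "tool_from_camera" (4x4, takes a point from camera to tool coordinates, whose origin is the TCP and whose axes are the flange's). Camera axes: x right, y down, z forward; pixel columns grow to the right and rows downward; lengths in m; the calibration is good to about 2 mm. A picture is of the moment at which its call begins: read the wrist's pose just before it. camera_model takes no time and is no camera call.
- env.sign_off(): hands the job in; it is judged then, once.
The state is a dict: "time_s": time; "qpos": joint angles; "joint_velocities": joint speeds; "effort": joint torques, N m; "tool_pos": TCP position; "tool_rot": TCP orientation; "force": force on the tool from outside, world axes, zero at the start; "wrist_torque": the same for the moment, N m; "grip_width": finger opening in m; "grasp_force": force on a finger pad.
Only numpy, scipy, OpenCV 4.12 (cv2) and the standard library are available. Lean on these libraries where they do the work, as an engineer would, in place of code of your own. Each camera call takes 0.05 s, during which the arm holds its last target. There are 200 camera calls.

### The job

The micropipette lies in the white storage rack, close behind a row of two bottles and a measuring cylinder. Clear all three out of the way first, standing each upright anywhere on the bare metal side tray; then take the micropipette out and lay it flat in the middle of the long narrow grey bench tray, lengthwise. Only once it lies there, put each of the three back upright on the very spot in the rack where it stood at the start, tip nothing over, and leave the mug and the glass beaker where they are.

Things in the scene. Friction and masses are not known exactly. Their poses are not given: they have to be found in the camera images.
- amber_bottle: tall brown (amber) glass bottle with a black screw cap: body 62 mm across and straight-sided up to 80 mm, then a sloping shoulder, 122 mm high overall with a cap 34 mm across. Grip round the straight body from above, front and back, fingertips about 60 mm up, or by the top 12 mm of the cap. Stands on one of the rack's three dark discs. Origin: centre of the underside, z up. About 0.26 kg.
- white_bottle: shorter white bottle with a red screw cap: body 54 mm across and straight-sided up to 63 mm, then a sloping shoulder, 96 mm high overall with a cap 30 mm across. Grip round the straight body from above, front and back, fingertips about 45 mm up, or by the top 11 mm of the cap. Stands on one of the rack's three dark discs. Origin: centre of the underside, z up. About 0.14 kg.
- cylinder: slim clear measuring cylinder, 170 mm high: a tube 25 mm across on a blue hexagonal foot 53 by 46 mm and 6 mm thick. Grip round the tube in its upper part, about 130 mm up, so that its top does not meet the palm. Stands on one of the rack's three dark discs. Origin: centre of the underside, z up. About 0.07 kg.
- pipette: dark grey micropipette lying on its side along the rack, 272 mm long (its y), 31 mm high, rounded. Thick handle with a blue knob towards -y, thin tip towards +y. It balances at its y = -40 mm, where the handle is 28 mm wide (its x), widest 14 mm above its underside: grip there across x. 0.085 kg. It may roll a little. Origin: underside, at mid-width and mid-length; z up.
- rack: flat white storage rack, fixed, 150 mm (x) by 310 mm (y); floor 5 mm thick, rim 5 mm wide, 11 mm high. Three dark standing discs 74 mm across, flush, in the front row at x = -35, y = -95, 0, +95 mm, one standing thing within 5 mm of each centre, different each time; a flush dark strip at x = +22 mm for the pipette. Origin: centre of the underside; +x points away from the robot, z up.
- side_tray: bare metal side tray, fixed, empty at first, 150 mm (x) by 310 mm (y); floor 5 mm thick, rim 4 mm wide, 11 mm high (14 mm at the short ends). Holds the three things side by side along y. Origin: centre of the underside; +x points away from the robot, z up. Rack and tray may swap sides (left, right) between starts.
- pipette_tray: long narrow grey bench tray, fixed, nearest the robot, empty at the start, 96 mm (its x) by 310 mm (its y); floor 5 mm thick, rim 4 mm wide and 9 mm above the worktop. Origin: centre of the underside; its y axis runs along its length, z up.
- mug: blue and white mug, 92 mm high, a bystander standing loose at the right near edge; leave it alone. Origin: centre of the underside of its bounding box.
- beaker: small clear glass beaker, 62 mm across, 77 mm high, a bystander standing loose at the left near edge; leave it alone. Origin: centre of the underside.

How it is judged:
By the outcome, as a careful person would: the job done as asked, in the order asked, and still so for the second after the job is handed in, with the robot touching nothing.
It also fails if it takes over 144 s, if anything falls off the work surface, if the arm or the gripper's body presses on something with over 40 N, if the wrist force passes 120 N, or if a joint passes its speed limit or range.

## Working session

There is one attempt and no reset: what is moved stays moved. The work goes in short steps, Python scripts to look and compute and a tool call to move; the robot and the scene stay as the last step left them, time stands still between calls to the robot, and variables do not carry over. Pictures are saved under pics/ and viewed, at most 14 in all, crops included, and the job is handed in when it is done.

Besides the shell and the picture viewer there is one more tool, called after "Request:" as a command line: name --argument value ..., lists and objects as JSON in quotes. drive_tool: Moves the arm, as the interface text tells. Its arguments: {"type":"object","properties":{"moves":{"type":"array","items":{"type":"number"}},"squeeze":{"type":"number"}},"required":["moves"]}

```bash
mkdir -p pics; ls; cat > h.py <<'E'
import numpy as np, cv2
from cell import env
from scipy.spatial.transform import Rotation as R
def cam(n):
    o=env.get_obs(); p,d=env.read_camera(n); m=env.camera_model(n); K=np.array(m["K"])
    if n=="wrist":
        T=np.eye(4);T[:3,:3]=R.from_euler("xyz",o["tool_rot"],degrees=True).as_matrix();T[:3,3]=o["tool_pos"]
        T=T@np.array(m["tool_from_camera"]);Rc,c=T[:3,:3],T[:3,3]
    else:
        Rw=cv2.Rodrigues(np.array(m["rvec"],float))[0];Rc=Rw.T;c=-Rc@np.array(m["tvec"],float).ravel()
    return p,d,K,Rc,c
def ray(uv,K,Rc,c,z):
    uv=np.atleast_2d(uv).astype(float)
    r=np.c_[uv,np.ones(len(uv))]@np.linalg.inv(K).T@Rc.T
    return c+r*((z-c[2])/r[:,2])[:,None]
def pts(d,K,Rc,c):
    v,u=np.mgrid[:d.shape[0],:d.shape[1]]
    q=np.stack([u,v,np.ones_like(u)],-1)@np.linalg.inv(K).T*d[...,None]
    return q@Rc.T+c
def save(n,p): cv2.imwrite(f"pics/{n}.png",p[...,::-1])
E
python3 - <<'E'
from h import *
o=env.get_obs();print(o)
for n in("top","scene"):
    p,d,K,Rc,c=cam(n);save(n+"0",p);np.savez(n+"0.npz",p=p,d=d,K=K,Rc=Rc,c=c);print(n,K,Rc,c)
print(env.grasp_offset, env.camera_model("wrist"))
E
```

```text
pics
{'time_s': 0.0, 'qpos': array([69.10329723, 18.43915309, -4.01472137, 83.17592369,  1.29529054,
       78.54001373, -3.26132222]), 'joint_velocities': array([-0.10952186,  0.00570608, -0.02878352, -0.04038002,  0.08169587,
        0.01170579,  0.13819223]), 'effort': array([ 2.04878597e-04, -4.91291034e+01, -4.03916622e-01, -3.12524307e+01,
       -6.41044183e-02,  4.38024988e-02,  1.55688845e-04]), 'tool_pos': array([ 0.24011992, -0.60342161,  0.22145139]), 'tool_rot': array([-1.79890166e+02,  6.31436999e-03,  2.17044481e+01]), 'force': array([ 0.3548924 , -0.05772909, -0.18631342]), 'wrist_torque': array([ 0.02050713, -0.02372383,  0.01638619]), 'grasp_force': 0.0, 'grip_width': 0.08698737191555908}
top [[380.06336132   0.         318.62163591]
 [  0.         380.06336132 200.79277081]
 [  0.           0.           1.        ]] [[ 0.01128137 -0.99767319  0.06723797]
 [-0.99991147 -0.01078108  0.00779886]
 [-0.00705582 -0.06732    -0.99770649]] [0.4044986  0.01252594 1.49931748]
scene [[380.06857595   0.         318.7733262 ]
 [  0.         380.06857595 197.34301777]
 [  0.           0.           1.        ]] [[-0.56201415 -0.54278461  0.62411935]
 [-0.82701891  0.35652762 -0.43465824]
 [ 0.01341001 -0.76044258 -0.6492667 ]] [-0.4247659   0.63245427  1.00436387]
0.0187 {'K': array([[295.19510592,   0.        , 318.16900735],
       [  0.        , 295.19510592, 203.19469991],
       [  0.        ,   0.        ,   1.        ]]), 'tool_from_camera': array([[-2.33724424e-05, -9.54278686e-01, -2.98918366e-01,
         8.31833585e-02],
       [ 9.99998661e-01,  4.66820831e-04, -1.56848703e-03,
         8.31828484e-05],
       [ 1.63631506e-03, -2.98918002e-01,  9.54277397e-01,
        -1.61826840e-01],
       [ 0.00000000e+00,  0.00000000e+00,  0.00000000e+00,
         1.00000000e+00]])}
```

View pics/top0.png

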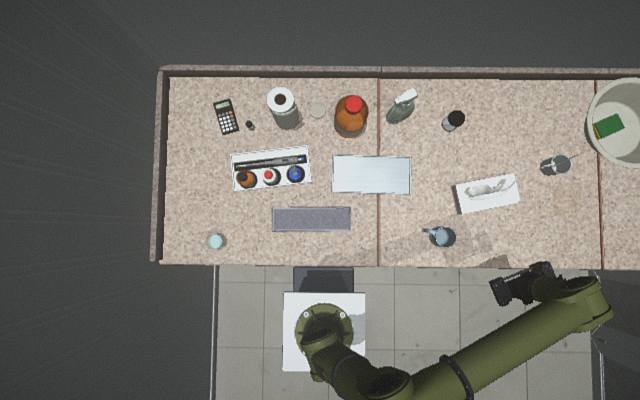

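View pics/scene0.png

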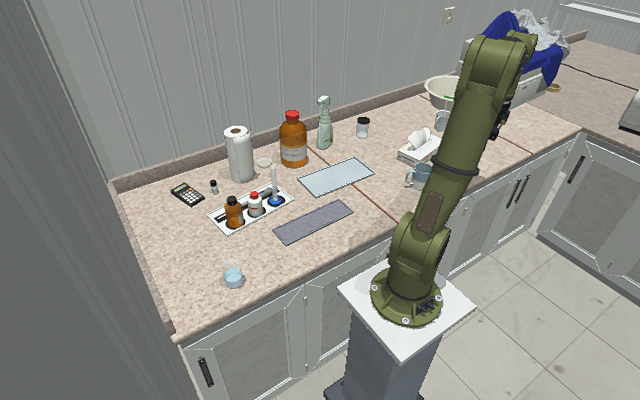

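The top view shows the rack on the left at about (230–312, 146–191), rotated by about 6°. In it stand amber at (246,178), white at (269,176) and the blue foot at (296,174), with the pipette behind them around row 160. The side tray is at (332–410, 155–194) and the grey tray at (272–350, 207–231).

```bash
python3 - <<'E'
from h import *
f=np.load("top0.npz");p,d,K,Rc,c=[f[k] for k in("p","d","K","Rc","c")]
hsv=cv2.cvtColor(p,cv2.COLOR_RGB2HSV)
X=pts(d,K,Rc,c)
def rect(name,cs,z):
    P=ray(cs,K,Rc,c,z)[:,:2]; r=cv2.minAreaRect(P.astype(np.float32)*1000); print(name,np.round(P.mean(0),4),[np.round(np.array(a),1) for a in r[:2]],round(r[2],2))
rgn=dict(rack=(225,140,318,196),side=(328,150,415,198),pip=(268,202,355,235))
for n,(a,b,e,g) in rgn.items():
    s=hsv[b:g,a:e].astype(int)
    print(n,[p[y,x].tolist() for y,x in ((190,240),(175,370),(220,310),(240,300))]) if n=="rack" else 0
    if n=="rack": m=(s[...,1]<25)&(s[...,2]>165)
    elif n=="side": m=(s[...,0]>85)&(s[...,0]<125)&(s[...,1]>8)
    else: m=(s[...,0]>100)&(s[...,1]>15)|(s[...,2]<110)
    m=cv2.morphologyEx(m.astype(np.uint8),cv2.MORPH_CLOSE if n!="rack" else cv2.MORPH_OPEN,np.ones((2,2)))
    cc,_=cv2.findContours(m,cv2.RETR_EXTERNAL,cv2.CHAIN_APPROX_NONE)
    h=np.vstack([q for q in cc if len(q)>12])[:,0]+[a,b]
    q=cv2.boxPoints(cv2.minAreaRect(h.astype(np.float32))); print(q.round(1).tolist()); rect(n,q,.010)
for nm,(a,b,e,g) in dict(am=(232,165,262,190),wh=(258,163,285,190),cy=(284,160,310,186)).items():
    q=X[b:g,a:e].reshape(-1,3); t=q[q[:,2]>(.1 if nm=='am' else .08)]; print(nm,len(t),t.mean(0) if len(t) else 0,np.percentile(q[:,2],[50,99]))
big=cv2.resize(p[135:240,220:420],None,fx=4,fy=4,interpolation=cv2.INTER_CUBIC);save("crop0",big)
print("table z",np.median(X[195:203,330:400,2]))
E
```

```text
rack [[187, 192, 189], [216, 228, 229], [132, 134, 146], [182, 169, 155]]
[[229.8000030517578, 154.10000610351562], [309.70001220703125, 145.0], [314.1000061035156, 183.5], [234.1999969482422, 192.6999969482422]]
rack [0.6298 0.2102] [array([629.7, 210.7]), array([154.7, 319.1])] 7.16
[[332.3999938964844, 192.8000030517578], [333.5, 155.39999389648438], [412.1000061035156, 157.6999969482422], [411.0, 195.10000610351562]]
side [ 0.6083 -0.186 ] [array([ 608.2, -186.5]), array([310.4, 148.7])] 88.87
[[273.0, 209.0], [350.0, 208.0], [350.29998779296875, 231.0], [273.29998779296875, 232.0]]
pip [0.4294 0.0507] [array([429.4,  50.8]), array([ 89.8, 302.1])] 1.37
am 111 [0.57844107 0.29219063 0.16840077] [0.00991107 0.1305284 ]
wh 87 [0.59349248 0.21085234 0.1100435 ] [0.00795482 0.10408637]
cy 60 [0.60363873 0.11554328 0.21046547] [0.00725028 0.17549238]
table z 0.0001669006866928946
```

View pics/crop0.png

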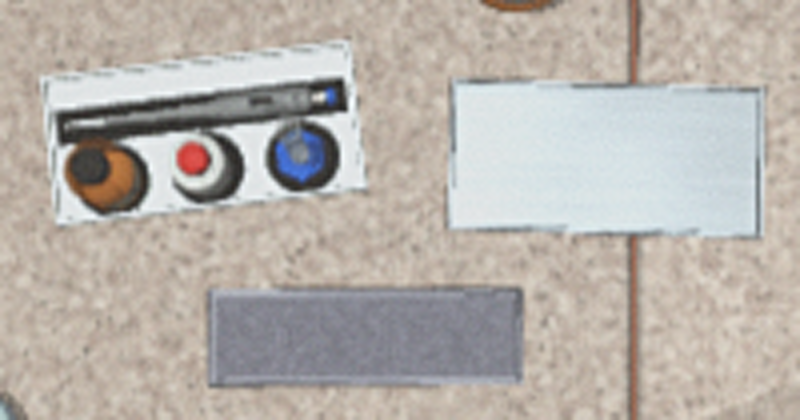

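Request:
drive_tool --moves '[1.5,-1.5,-1.5,-1,87,3,-3,-2.5,-2,87,4.5,-4.4,-2.5,-3,87,6,-5.8,-2.5,-4,87,7.5,-7.2,-2.5,-5,87]'

```text
time_s: 0.72
tool_pos: [0.3605, -0.3364, 0.3145]
tool_rot: [180.0, 0.0, 72.0]
force: [0.7, -0.0, 0.3]
grip_width: 0.0873
grasp_force: 0.0
```

```bash
cat > go.py <<'E'
import sys
from h import *
def go(x,y,z,yaw):
    o=env.get_obs(); M=R.from_euler("xyz",o["tool_rot"],degrees=True).as_matrix()
    s=M.T@(np.array([x,y,z])-o["tool_pos"])/.04
    t=-((yaw-o["tool_rot"][2]+180)%360-180)/10
    print("at",o["tool_pos"].round(4),o["tool_rot"].round(2),"t",o["time_s"],"w",round(o["grip_width"],4),"F",o["force"].round(1),"| units",s.round(3),"turn",round(t,3))
if len(sys.argv)>4: go(*map(float,sys.argv[1:5]))
E
python3 go.py .60 .20 .32 97
```

```text
at [ 0.3605 -0.3364  0.3145] [1.7997e+02 3.0000e-02 7.2030e+01] t 0.725 w 0.0873 F [ 0.7 -0.   0.3] | units [14.602  1.557 -0.145] turn -2.497
```

Request:
drive_tool --moves '[1.5,0.2,0,-0.5,87,3,0.3,0,-1,87,4.5,0.5,0,-1.5,87,6,0.6,0,-2,87,7.5,0.8,-0.1,-2.5,87]'

```text
time_s: 1.35
tool_pos: [0.4844, -0.0617, 0.3178]
tool_rot: [-180.0, 0.0, 96.8]
force: [-0.4, -0.4, -0.5]
grip_width: 0.0868
grasp_force: 0.0
```

```bash
python3 go.py .60 .20 .32 97
```

```text
at [ 0.4844 -0.0617  0.3178] [-1.7996e+02  4.0000e-02  9.6840e+01] t 1.35 w 0.0868 F [-0.4 -0.4 -0.5] | units [ 6.152  3.649 -0.06 ] turn -0.016
```

Request:
drive_tool --moves '[1.3,0.8,0,0,87,2.6,1.5,0,0,87,3.9,2.3,0,0,87,5.2,3.1,0,0,87,6.0,3.6,0,0,87]'

```text
time_s: 1.98
tool_pos: [0.5995, 0.1948, 0.3173]
tool_rot: [-179.9, -0.1, 96.9]
force: [-0.1, -0.4, -0.2]
grip_width: 0.0868
grasp_force: 0.0
```

```bash
python3 - <<'E'
from h import *
p,d,K,Rc,c=cam("wrist");save("w1",p);np.savez("w1.npz",p=p,d=d,K=K,Rc=Rc,c=c)
print(c, Rc.round(3), env.get_obs()["tool_pos"])
E
```

```text
[0.59043945 0.27676062 0.47925575] [[ 0.993  0.115  0.034]
 [ 0.119 -0.948 -0.294]
 [-0.001  0.296 -0.955]] [0.5996116  0.1994625  0.31640985]
```

View pics/w1.png

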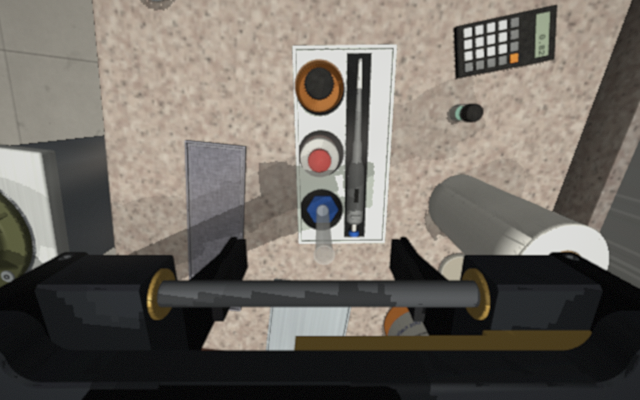

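Wrist view: rack corners are at about (293,46), (396,45), (384,242) and (299,242). The amber cap is at (320,83), the red cap at (319,160) and the blue foot at (321,207). The pipette runs along column 357, with the knob at row 232.

```bash
cat > meas.py <<'E'
from h import *
def rackmeas(f):
    p,d,K,Rc,c=[f[k] for k in("p","d","K","Rc","c")]
    hsv=cv2.cvtColor(p,cv2.COLOR_RGB2HSV).astype(int);H,S,V=hsv[...,0],hsv[...,1],hsv[...,2]
    X=pts(d,K,Rc,c); box=np.zeros(d.shape,bool); box[30:265,280:410]=1
    g=lambda m,z,k=1: [(np.array([q.mean(0) for q in [ray(np.argwhere(l==i)[:,::-1],K,Rc,c,z)]])[0].round(4),int((l==i).sum())) for l in [cv2.connectedComponents((m&box).astype(np.uint8))[1]] for i in range(1,l.max()+1) if (l==i).sum()>40]
    def circ(m,z):
        l=max(cv2.findContours((m&box).astype(np.uint8),0,1)[0],key=cv2.contourArea)
        P=ray(l[:,0],K,Rc,c,z)[:,:2]*1000; (a,b),r=cv2.minEnclosingCircle(P.astype(np.float32)); print("   circ c",round(a,1),round(b,1),"diam",round(2*r,1),"mean",P.mean(0).round(1))
    red=((H<8)|(H>172))&(S>110); print("red cap"); circ(red,.101)
    blue=(H>100)&(H<130)&(S>120)
    print("blue",g(blue,.011)); b2=blue.copy(); b2[222:]=0; circ(b2,.011)
    blk=(V<75); blk[115:]=0; blk[:,345:]=0; blk[:62]=0; print("amber cap"); circ(cv2.morphologyEx(blk.astype(np.uint8),cv2.MORPH_OPEN,np.ones((5,5)))>0,.127)
    return X
E
python3 - <<'E'
from meas import *
f=np.load("w1.npz");X=rackmeas(f)
p,d,K,Rc,c=[f[k] for k in("p","d","K","Rc","c")]
cs=np.array([(293.5,45.5),(396.5,45),(384.5,242.5),(299.5,243)])
P=ray(cs,K,Rc,c,.011);print(P.round(4),P.mean(0),[np.linalg.norm(P[i]-P[i-1]).round(4) for i in range(4)])
m=P.mean(0);v=(P[0]+P[1]-P[2]-P[3])[:2];print("yaw",np.degrees(np.arctan2(-v[0],v[1])))
# pipette points by depth
b=(X[...,2]>.018)&(X[...,2]<.05);b[:, :340]=0;b[:,376:]=0;b[:45]=0;b[242:]=0
q=X[b];print(len(q),q[:,2].max());
for y in np.arange(.08,.36,.03):
    s=q[abs(q[:,1]-y)<.006]; 
    if len(s): print(round(y,3),s[:,0].min().round(4),s[:,0].max().round(4),s[:,2].max().round(4),len(s))
print(q[:,1].min(),q[:,1].max())
big=cv2.resize(p[35:275,285:405],None,fx=4,fy=4)[:, :]
save("w1c",cv2.resize(big,None,fx=.6,fy=.6))
E
```

```text
red cap
   circ c 598.1 217.2 diam 28.9 mean [598.2 217.3]
blue [(array([0.6143, 0.1276, 0.011 ]), 439), (array([0.6731, 0.0866, 0.011 ]), 53)]
   circ c 615.3 122.8 diam 52.4 mean [614.6 125. ]
amber cap
   circ c 587.2 306.9 diam 33.3 mean [587.2 307. ]
[[0.5441 0.3619 0.011 ]
 [0.6897 0.38   0.011 ]
 [0.7297 0.0755 0.011 ]
 [0.5836 0.0569 0.011 ]] [0.6367649  0.21857699 0.011     ] [np.float64(0.3075), np.float64(0.1467), np.float64(0.3071), np.float64(0.1472)]
yaw 7.4342191738743715
1321 0.03903861254601171
0.11 0.6567 0.6817 0.0353 51
0.14 0.6524 0.6801 0.0359 123
0.17 0.6495 0.6764 0.035 132
0.2 0.648 0.6721 0.0309 119
0.23 0.6496 0.6627 0.0227 64
0.26 0.6517 0.6565 0.0194 11
0.08790364742419415 0.2804670069968964
```

View pics/w1c.png

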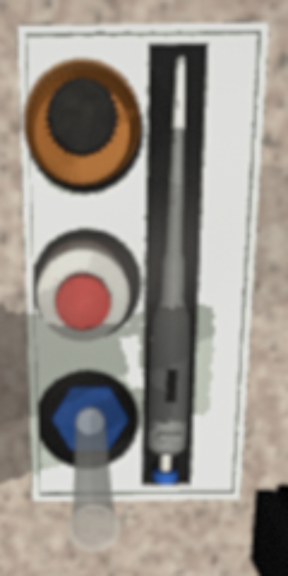

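Crop: all three stand upright on their discs, but the arm was still creeping when the picture was taken. I'll remeasure at rest and compare with the top view.

```bash
python3 - <<'E'
from meas import *
p,d,K,Rc,c=cam("wrist");np.savez("w2.npz",p=p,d=d,K=K,Rc=Rc,c=c);print(c)
f=np.load("w2.npz");X=rackmeas(f)
hsv=cv2.cvtColor(p,cv2.COLOR_RGB2HSV)
m=((hsv[...,1]<22)&(hsv[...,2]>150)).astype(np.uint8);m[:30]=0;m[262:]=0;m[:,:280]=0;m[:,410:]=0
h=max(cv2.findContours(cv2.morphologyEx(m,cv2.MORPH_OPEN,np.ones((2,2))),0,1)[0],key=cv2.contourArea)
P=ray(h[:,0],K,Rc,c,.011)[:,:2]*1000;r=cv2.minAreaRect(P.astype(np.float32));print(r)
# top view: same features
f=np.load("top0.npz");p,d,K,Rc,c=[f[k] for k in("p","d","K","Rc","c")]
hsv=cv2.cvtColor(p,cv2.COLOR_RGB2HSV).astype(int);H,S,V=hsv[...,0],hsv[...,1],hsv[...,2]
def c_(m,z,b):
    k=np.zeros(m.shape,bool);k[b[1]:b[3],b[0]:b[2]]=1;q=np.argwhere(m&k)[:,::-1];print(len(q),ray(q,K,Rc,c,z).mean(0).round(4))
c_(((H<8)|(H>172))&(S>110),.101,(258,163,285,190))
c_((H>100)&(H<130)&(S>120),.011,(284,160,306,186))
c_(V<75,.127,(235,168,250,182))
E
```

```text
[0.59024798 0.28065635 0.47871476]
red cap
   circ c 598.1 217.5 diam 29.0 mean [598.1 217.4]
blue [(array([0.6141, 0.128 , 0.011 ]), 454), (array([0.6737, 0.0864, 0.011 ]), 50)]
   circ c 614.8 123.1 diam 52.4 mean [614.3 127.3]
amber cap
   circ c 587.0 307.0 diam 33.1 mean [586.7 307.1]
((637.2086181640625, 217.8202362060547), (150.17919921875, 309.17132568359375), 7.516404628753662)
46 [0.5956 0.2134 0.101 ]
79 [0.6093 0.1181 0.011 ]
97 [0.5929 0.3046 0.127 ]
```

```bash
python3 go.py .6148 .123 .22 97.5
```

```text
at [0.5987 0.197  0.3166] [-179.86   -0.23   97.12] t 2.075 w 0.087 F [ 0.1 -0.5  1. ] | units [-1.896  0.175  2.406] turn -0.038
```

Request:
drive_tool --moves '[-0.7,0.1,0.5,0,87,-1.5,0.2,1.2,0,87,-1.9,0.2,2,0,87,-1.9,0.2,2.4,0,87,-1.9,0.2,2.4,0,87]'

```text
time_s: 2.7
tool_pos: [0.6153, 0.1173, 0.2214]
tool_rot: [-179.9, -0.0, 96.7]
force: [-0.5, -0.2, 0.5]
grip_width: 0.087
grasp_force: 0.0
```

```bash
python3 go.py .6148 .123 .12 97.5; python3 - <<'E'
from h import *
p,d,K,Rc,c=cam("wrist");save("w3",p)
E
```

```text
at [0.6153 0.1173 0.2214] [-1.7988e+02 -1.0000e-02  9.6720e+01] t 2.7 w 0.087 F [-0.5 -0.2  0.5] | units [0.142 0.009 2.535] turn -0.078
```

View pics/w3.png

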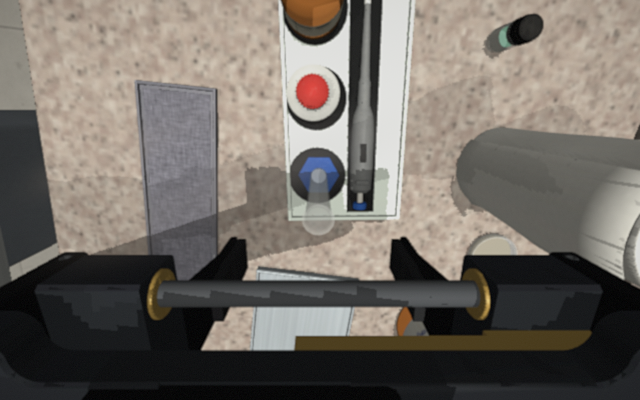

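Wrist view: the tube rim is at (319,221). Cast onto z = 0.175, that lies about 4 mm along tool x with no sideways offset, which agrees with the earlier measurement.

Request:
drive_tool --moves '[0.12,0,0.8,-0.08,87,0.12,0,1.6,-0.08,87,0.12,0,2.5,-0.08,87,0.12,0,2.5,-0.08,87,0.12,0,2.5,-0.08,60]'

```text
time_s: 3.38
tool_pos: [0.6169, 0.1231, 0.1245]
tool_rot: [179.8, -0.0, 97.6]
force: [0.2, -1.0, 1.0]
grip_width: 0.0829
grasp_force: 0.0
```

```bash
python3 go.py .6148 .123 .12 97.5
```

```text
at [0.6169 0.1231 0.1245] [ 1.7982e+02 -3.0000e-02  9.7560e+01] t 3.375 w 0.0829 F [ 0.2 -1.   1. ] | units [ 0.003 -0.052  0.113] turn 0.006
```

Request:
drive_tool --moves '[0,0,0,0,40,0,0,0,0,20,0,0,0,0,15,0,0,0,0,15,0,0,0,0,15]' --squeeze 12

```text
time_s: 4.0
tool_pos: [0.6157, 0.1218, 0.1221]
tool_rot: [-180.0, 0.0, 97.5]
force: [0.2, 0.2, 0.2]
grip_width: 0.0348
grasp_force: 0.0
```

```bash
python3 go.py .6148 .123 .12 97.5
```

```text
at [0.6157 0.1218 0.1221] [-179.99    0.     97.5 ] t 4.0 w 0.0348 F [0.2 0.2 0.2] | units [ 0.033 -0.018  0.053] turn -0.0
```

Request:
drive_tool --moves '[0,0,0,0,15,0,0,0,0,15,0,0,0,0,15,0,0,0,0,15]'

```text
time_s: 4.5
tool_pos: [0.6156, 0.1218, 0.1221]
tool_rot: [-180.0, 0.0, 97.5]
force: [0.0, 0.5, -0.7]
grip_width: 0.0247
grasp_force: 12.0
```

```bash
python3 go.py .6148 .123 .12 97.5;python3 go.py .6148 .123 .12 97.5
```

```text
at [0.6156 0.1218 0.1221] [-179.99    0.     97.5 ] t 4.5 w 0.0247 F [ 0.   0.5 -0.7] | units [ 0.031 -0.017  0.051] turn 0.0
at [0.6156 0.1218 0.1221] [-179.99    0.     97.5 ] t 4.5 w 0.0247 F [ 0.   0.5 -0.7] | units [ 0.031 -0.017  0.051] turn 0.0
```

Request:
drive_tool --moves '[0,0,-0.6,0,15,0,0,-1.3,0,15,-0.9,-0.1,-1.5,0.1,15,-2.2,-0.3,-1.5,0.2,15,-3.5,-0.5,-1.5,0.3,15]'

```text
time_s: 5.12
tool_pos: [0.6141, -0.0208, 0.1824]
tool_rot: [180.0, 0.0, 94.5]
force: [0.1, -0.6, -0.6]
grip_width: 0.025
grasp_force: 12.0
```

Request:
drive_tool --moves '[-1.3,-0.2,0,0.1,15,-2.6,-0.4,0,0.2,15,-3.9,-0.6,0,0.3,15,-5.1,-0.7,0,0.45,15,-5.5,-0.75,0,0.45,15]'

```text
time_s: 5.75
tool_pos: [0.6004, -0.2461, 0.1816]
tool_rot: [-179.9, 0.1, 89.7]
force: [-0.1, 0.9, -1.3]
grip_width: 0.0244
grasp_force: 12.0
```

```bash
python3 - <<'E'
from h import *
p,d,K,Rc,c=cam("wrist");save("w4",p);np.savez("w4.npz",p=p,d=d,K=K,Rc=Rc,c=c)
E
python3 go.py .612 -.276 .122 90
```

```text
at [ 0.6004 -0.2465  0.1816] [-1.7995e+02  1.0000e-01  8.9670e+01] t 5.8 w 0.025 F [-0.3 -1.7 -0.1] | units [-0.733  0.295  1.492] turn -0.033
```

View pics/w4.png

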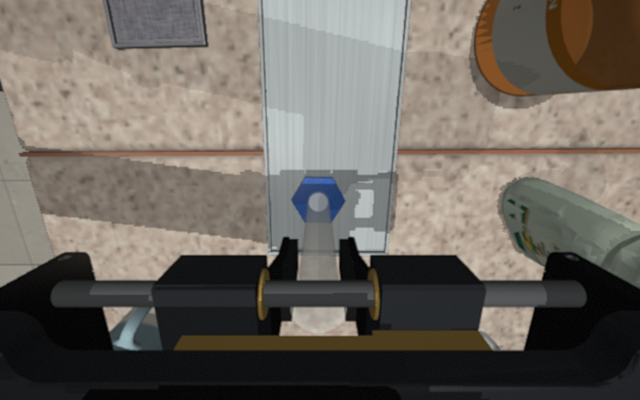

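The cylinder hangs upright. The tray's far end shows at rows 250–254, between columns 268 and 387.

```bash
python3 - <<'E'
from h import *
f=np.load("w4.npz");K,Rc,c=f["K"],f["Rc"],f["c"]
print(ray([(268,254),(387,250),(262,30),(408,20),(208,45),(116,47)],K,Rc,c,.011).round(4))
E
```

```text
[[ 0.5375 -0.3333  0.011 ]
 [ 0.6856 -0.3286  0.011 ]
 [ 0.5456 -0.086   0.011 ]
 [ 0.6903 -0.0782  0.011 ]
 [ 0.4901 -0.0991  0.011 ]
 [ 0.3967 -0.1004  0.011 ]]
```

Request:
drive_tool --moves '[-0.62,0.3,0,0,15,-0.62,0.3,0.5,0,15,-0.62,0.3,1.0,0,15,-0.62,0.3,1.3,0,15,-0.62,0.3,1.47,0,15]'

```text
time_s: 6.42
tool_pos: [0.6129, -0.2648, 0.122]
tool_rot: [-179.9, -0.0, 90.1]
force: [-0.7, -0.1, 1.3]
grip_width: 0.0248
grasp_force: 12.0
```

Request:
drive_tool --moves '[0,0,0,0,15,0,0,0.03,0,15,0,0,0.03,0,15,0,0,0.03,0,40,0,0,0.03,0,50]'

```text
time_s: 7.05
tool_pos: [0.6137, -0.2661, 0.1225]
tool_rot: [180.0, 0.0, 90.0]
force: [-0.0, -0.4, 0.4]
grip_width: 0.0374
grasp_force: 0.0
```

```bash
python3 go.py .598 .2174 .30 97.5
```

```text
at [ 0.6137 -0.2661  0.1225] [1.7997e+02 2.0000e-02 9.0000e+01] t 7.05 w 0.0374 F [-0.  -0.4  0.4] | units [12.087 -0.391 -4.441] turn -0.75
```

Request:
drive_tool --moves '[0,0,-0.8,0,50,0,0,-1.8,0,87,1.2,0,-1.9,-0.1,87,2.6,-0.1,-1.9,-0.2,87,4.0,-0.1,-1.9,-0.3,87]'

```text
time_s: 7.68
tool_pos: [0.6094, -0.1046, 0.1987]
tool_rot: [180.0, 0.0, 93.0]
force: [0.4, 0.9, -0.0]
grip_width: 0.0813
grasp_force: 0.0
```

Request:
drive_tool --moves '[1.5,0,0,-0.1,87,3.0,0,0,-0.2,87,4.5,0,0,-0.3,87,6,-0.1,0,-0.4,87,7.5,-0.1,0,-0.45,87]'

```text
time_s: 8.3
tool_pos: [0.5895, 0.195, 0.1986]
tool_rot: [179.9, 0.0, 97.5]
force: [1.4, 0.1, 0.4]
grip_width: 0.087
grasp_force: 0.0
```

```bash
python3 - <<'E'
from h import *
p,d,K,Rc,c=cam("wrist");save("w5",p);np.savez("w5.npz",p=p,d=d,K=K,Rc=Rc,c=c)
hsv=cv2.cvtColor(p,cv2.COLOR_RGB2HSV).astype(int);H,S,V=hsv[...,0],hsv[...,1],hsv[...,2]
m=(((H<8)|(H>172))&(S>110)).astype(np.uint8);m[240:]=0;m[:,:230]=0;m[:,430:]=0
l=max(cv2.findContours(m,0,1)[0],key=cv2.contourArea);P=ray(l[:,0],K,Rc,c,.101)[:,:2]*1000
print(l[:,0].mean(0),cv2.minEnclosingCircle(P.astype(np.float32)))
E
python3 go.py .598 .2174 .052 97.5
```

```text
[329.78021978 182.16483516] ((597.745849609375, 217.67413330078125), 15.24592399597168)
at [0.5862 0.2069 0.1992] [179.91  -0.46  98.21] t 8.35 w 0.0868 F [-2.3  6.3  1.7] | units [0.188 0.323 3.681] turn 0.071
```

Request:
drive_tool --moves '[0.3,0.27,0.7,0,87,0.57,0.27,1.4,0,87,0.57,0.27,2.1,0,87,0.57,0.27,2.1,0,87,0.57,0.27,2.1,0,87]'

```text
time_s: 8.98
tool_pos: [0.5982, 0.2174, 0.1154]
tool_rot: [179.9, -0.0, 97.5]
force: [0.1, -0.1, -0.6]
grip_width: 0.0876
grasp_force: 0.0
```

```bash
python3 go.py .598 .2175 .052 97.5
```

```text
at [0.5982 0.2174 0.1154] [ 1.7992e+02 -1.0000e-02  9.7480e+01] t 8.975 w 0.0876 F [ 0.1 -0.1 -0.6] | units [ 0.003 -0.008  1.585] turn -0.002
```

Request:
drive_tool --moves '[0,0,0.8,0,87,0,0,1.55,0,87,0,0,1.55,0,87,0,0,1.55,0,70,0,0,1.55,0,60]' --squeeze 15

```text
time_s: 9.6
tool_pos: [0.5988, 0.2179, 0.0542]
tool_rot: [179.8, -0.0, 97.5]
force: [-0.5, -0.0, -0.2]
grip_width: 0.0744
grasp_force: 0.0
```

Request:
drive_tool --moves '[0,0,0,0,45,0,0,0,0,45,0,0,0,0,45,0,0,0,0,45,0,0,0,0,45]'

```text
time_s: 10.22
tool_pos: [0.5978, 0.2175, 0.0525]
tool_rot: [180.0, 0.0, 97.5]
force: [-0.6, -0.3, 4.3]
grip_width: 0.0525
grasp_force: 15.0
```

```bash
python3 go.py .6137 -.172 .113 90
```

```text
at [0.5978 0.2175 0.0525] [1.7997e+02 1.0000e-02 9.7510e+01] t 10.225 w 0.0525 F [-0.6 -0.3  4.3] | units [-9.705 -0.877 -1.511] turn 0.751
```

Request:
drive_tool --moves '[0,0,-0.7,0,45,0,0,-1.4,0,45,-0.9,-0.1,-1.5,0.1,45,-2.2,-0.2,-1.5,0.2,45,-3.5,-0.3,-1.5,0.3,45]'

```text
time_s: 10.85
tool_pos: [0.6032, 0.0756, 0.1114]
tool_rot: [-179.9, 0.0, 94.5]
force: [0.1, -0.5, -1.3]
grip_width: 0.0524
grasp_force: 15.0
```

Request:
drive_tool --moves '[-1.3,-0.2,0,0.1,45,-2.6,-0.3,0,0.2,45,-3.9,-0.5,0,0.3,45,-5.2,-0.6,0,0.45,45,-6,-0.7,0,0.45,45]'

```text
time_s: 11.48
tool_pos: [0.5936, -0.1683, 0.1111]
tool_rot: [-179.9, 0.1, 89.8]
force: [0.2, 0.7, -1.3]
grip_width: 0.0523
grasp_force: 15.0
```

```bash
python3 go.py .6137 -.172 .0525 90
```

```text
at [ 0.5936 -0.1683  0.1111] [-1.799e+02  5.000e-02  8.979e+01] t 11.475 w 0.0523 F [ 0.2  0.7 -1.3] | units [-0.09   0.505  1.465] turn -0.021
```

Request:
drive_tool --moves '[0,0.4,0.4,0,45,0,0.4,0.9,0,45,0,0.4,1.3,0,45,0,0.4,1.47,0,45,0,0.4,1.47,0,45]'

```text
time_s: 12.1
tool_pos: [0.6105, -0.1637, 0.0532]
tool_rot: [-180.0, 0.0, 90.1]
force: [-0.3, -0.3, -1.2]
grip_width: 0.0524
grasp_force: 15.0
```

Request:
drive_tool --moves '[0,0,0.03,0,45,0,0,0.03,0,45,0,0,0.03,0,60,0,0,0.03,0,87,0,0,0.03,0,87]'

```text
time_s: 12.72
tool_pos: [0.611, -0.1645, 0.0524]
tool_rot: [180.0, 0.0, 90.0]
force: [0.6, 0.6, -0.4]
grip_width: 0.0726
grasp_force: 0.0
```

```bash
python3 go.py .5868 .307 .19 97.5
```

```text
at [ 0.611  -0.1645  0.0524] [1.7998e+02 1.0000e-02 9.0000e+01] t 12.725 w 0.0726 F [ 0.6  0.6 -0.4] | units [11.787 -0.603 -3.444] turn -0.75
```

Request:
drive_tool --moves '[0,0,-1.0,0,87,0,0,-2.2,0,87,1.2,0,-3,-0.1,87,2.6,-0.1,-3.4,-0.2,87,4.0,-0.2,-3.4,-0.3,87]'

```text
time_s: 13.35
tool_pos: [0.6037, -0.0028, 0.1903]
tool_rot: [179.8, 0.0, 93.0]
force: [1.2, 0.1, -0.9]
grip_width: 0.0874
grasp_force: 0.0
```

Request:
drive_tool --moves '[1.5,0,0,-0.1,87,3.0,0.1,0,-0.2,87,4.5,0.1,0,-0.3,87,6,0.1,0,-0.45,87,7.2,0.1,0,-0.45,87]'

```text
time_s: 13.98
tool_pos: [0.591, 0.2862, 0.1884]
tool_rot: [180.0, -0.0, 97.6]
force: [-0.5, -0.1, 0.5]
grip_width: 0.0868
grasp_force: 0.0
```

Request:
drive_tool --moves '[0,0,0,0,87,0,0,0,0,87]'

```text
time_s: 14.22
tool_pos: [0.592, 0.2827, 0.1879]
tool_rot: [-180.0, 0.1, 97.5]
force: [-0.2, -0.9, 0.8]
grip_width: 0.0866
grasp_force: 0.0
```

```bash
python3 - <<'E'
from h import *
p,d,K,Rc,c=cam("wrist");save("w6",p);np.savez("w6.npz",p=p,d=d,K=K,Rc=Rc,c=c)
hsv=cv2.cvtColor(p,cv2.COLOR_RGB2HSV).astype(int);H,S,V=hsv[...,0],hsv[...,1],hsv[...,2]
m=(V<75).astype(np.uint8);m[222:]=0;m[:,:270]=0;m[:,370:]=0;m[:100]=0
m=cv2.morphologyEx(m,cv2.MORPH_OPEN,np.ones((9,9)))
for l in cv2.findContours(m,0,1)[0]:
  P=ray(l[:,0],K,Rc,c,.127)[:,:2]*1000
  print(l[:,0].mean(0),cv2.minEnclosingCircle(P.astype(np.float32)))
E
python3 go.py .5868 .307 .067 97.5
```

```text
[318.         216.39705882] ((592.1759643554688, 284.15618896484375), 10.974156379699707)
[315.05737705 186.27868852] ((586.6163940429688, 309.080322265625), 17.541179656982422)
[358.21052632 169.55263158] ((617.8590087890625, 324.09649658203125), 39.82520294189453)
at [0.5924 0.2816 0.1879] [-1.800e+02  8.000e-02  9.739e+01] t 14.275 w 0.0874 F [ 0.5 -0.   0.1] | units [ 0.652 -0.058  3.022] turn -0.011
```

View pics/w6.png

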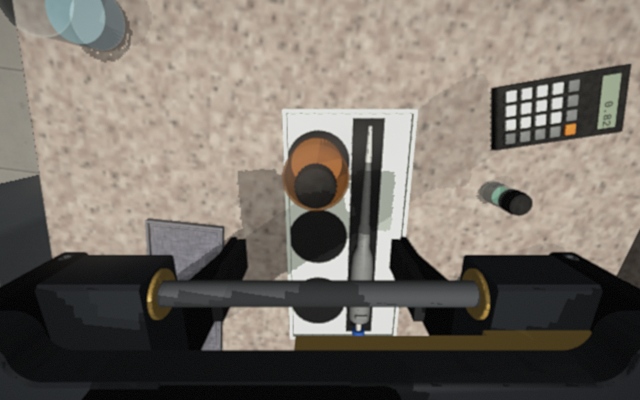

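The amber cap is at (315,186), which casts to (0.587, 0.308). The other two discs are empty and the pipette is undisturbed.

Request:
drive_tool --moves '[0.4,-0.05,0,0,87,0.67,-0.06,0.8,0,87,0.67,-0.06,1.2,0,87,0.67,-0.06,1.2,0,87]'

```text
time_s: 14.78
tool_pos: [0.5854, 0.3083, 0.1387]
tool_rot: [-179.8, 0.1, 97.5]
force: [-0.0, 0.5, 0.6]
grip_width: 0.0871
grasp_force: 0.0
```

```bash
python3 go.py .5868 .308 .067 97.5
```

```text
at [0.5854 0.3083 0.1387] [-1.7985e+02  9.0000e-02  9.7460e+01] t 14.775 w 0.0871 F [-0.   0.5  0.6] | units [-0.009  0.039  1.791] turn -0.004
```

Request:
drive_tool --moves '[0,0.03,0.8,0,87,0,0.03,1.6,0,87,0,0.03,1.76,0,87,0,0.03,1.76,0,75,0,0.03,1.76,0,65]' --squeeze 20

```text
time_s: 15.4
tool_pos: [0.5881, 0.3104, 0.0717]
tool_rot: [179.8, -0.1, 97.5]
force: [-0.0, 0.1, 0.2]
grip_width: 0.0741
grasp_force: 0.0
```

Request:
drive_tool --moves '[0,0,0,0,52,0,0,0,0,52,0,0,0,0,52,0,0,0,0,52]'

```text
time_s: 15.9
tool_pos: [0.587, 0.3102, 0.0707]
tool_rot: [180.0, -0.0, 97.5]
force: [-2.3, -0.3, 5.4]
grip_width: 0.0596
grasp_force: 20.0
```

```bash
python3 go.py .611 -.070 .13 90
```

```text
at [0.587  0.3102 0.0707] [ 1.7997e+02 -1.0000e-02  9.7520e+01] t 15.9 w 0.0596 F [-2.3 -0.3  5.4] | units [-9.501 -0.649 -1.483] turn 0.752
```

Request:
drive_tool --moves '[0,0,-0.6,0,52,0,0,-1.3,0,52,-0.8,-0.1,-1.5,0.1,52,-2.1,-0.2,-1.5,0.2,52,-3.4,-0.2,-1.5,0.3,52]'

```text
time_s: 16.52
tool_pos: [0.5964, 0.1724, 0.1291]
tool_rot: [-180.0, 0.0, 94.5]
force: [1.0, -0.3, -2.3]
grip_width: 0.0599
grasp_force: 20.0
```

Request:
drive_tool --moves '[-1.3,-0.1,0,0.1,52,-2.6,-0.2,0,0.2,52,-3.9,-0.3,0,0.3,52,-5.2,-0.4,0,0.45,52,-6,-0.45,0,0.45,52]'

```text
time_s: 17.15
tool_pos: [0.597, -0.0711, 0.1288]
tool_rot: [-179.9, 0.1, 89.8]
force: [-0.2, -0.2, -2.9]
grip_width: 0.0597
grasp_force: 20.0
```

```bash
python3 go.py .611 -.070 .0707 90
```

```text
at [ 0.597  -0.0711  0.1288] [-1.7993e+02  1.0000e-01  8.9770e+01] t 17.15 w 0.0597 F [-0.2 -0.2 -2.9] | units [0.031 0.351 1.453] turn -0.023
```

Request:
drive_tool --moves '[0,0.3,0.4,0,52,0,0.3,0.9,0,52,0,0.3,1.3,0,52,0,0.3,1.47,0,52,0,0.3,1.47,0,52]'

```text
time_s: 17.77
tool_pos: [0.6095, -0.0659, 0.0709]
tool_rot: [-180.0, 0.0, 90.1]
force: [0.4, 0.1, -2.0]
grip_width: 0.0598
grasp_force: 20.0
```

Request:
drive_tool --moves '[0,0,0.03,0,52,0,0,0.03,0,52,0,0,0.03,0,70,0,0,0.03,0,87,0,0,0.03,0,87]'

```text
time_s: 18.4
tool_pos: [0.6099, -0.067, 0.0697]
tool_rot: [180.0, 0.0, 90.0]
force: [0.2, -0.2, 0.0]
grip_width: 0.0817
grasp_force: 0.0
```

```bash
python3 go.py .665 .182 .16 97.5
```

```text
at [ 0.6099 -0.067   0.0697] [1.7998e+02 1.0000e-02 8.9990e+01] t 18.4 w 0.0817 F [ 0.2 -0.2  0. ] | units [ 6.224  1.377 -2.258] turn -0.751
```

Request:
drive_tool --moves '[0,0,-1.3,0,87,0,0.1,-2.7,-0.1,87,1.2,0.5,-4,-0.25,87,2.6,1.0,-4.5,-0.5,87,4.0,1.3,-4.5,-0.75,87]'

```text
time_s: 19.02
tool_pos: [0.663, 0.0903, 0.2522]
tool_rot: [179.7, 0.0, 97.4]
force: [1.1, 0.5, -1.1]
grip_width: 0.0867
grasp_force: 0.0
```

Request:
drive_tool --moves '[0.7,0.2,0,0,87,0.7,0.2,0,0,87,0.7,0.2,0,0,87,0.7,0.2,0,0,87]'

```text
time_s: 19.52
tool_pos: [0.6656, 0.1162, 0.2494]
tool_rot: [-180.0, 0.1, 97.3]
force: [0.7, 0.2, -0.2]
grip_width: 0.0868
grasp_force: 0.0
```

```bash
python3 - <<'E'
from h import *
p,d,K,Rc,c=cam("wrist");save("w7",p);np.savez("w7.npz",p=p,d=d,K=K,Rc=Rc,c=c)
X=pts(d,K,Rc,c)
rx=np.array([.9914,.1305]);L=(X[...,:2]-[.6372,.2178])
lx=L@rx; ly=L@np.array([-.1305,.9914])
b=(X[...,2]>.013)&(X[...,2]<.05)&(lx>-.03)&(lx<.06)&(abs(ly)<.145)&(d>0)
q=np.c_[lx[b],ly[b],X[b][:,2]]
print(len(q),"ly",q[:,1].min(),q[:,1].max())
for y in np.arange(-.13,.14,.02):
    s=q[abs(q[:,1]-y)<.005]
    if len(s): t=s[s[:,2]>s[:,2].max()-.004]; print(round(y,3),s[:,0].min().round(4),s[:,0].max().round(4),"top",t[:,0].mean().round(4),s[:,2].max().round(4),len(s))
E
python3 go.py .664 .181 .022 97.5
```

```text
2517 ly -0.1335836937706621 0.09984034638459366
-0.13 0.0096 0.026 top 0.0181 0.0327 88
-0.11 0.0058 0.0298 top 0.0174 0.0365 73
-0.09 0.006 0.0311 top 0.0182 0.0376 156
-0.07 0.0062 0.0323 top 0.0183 0.0357 167
-0.05 0.0063 0.0321 top 0.0188 0.0343 168
-0.03 0.0064 0.032 top 0.0195 0.0321 175
-0.01 0.0104 0.0293 top 0.0199 0.028 119
0.01 0.013 0.0267 top 0.0202 0.0237 101
0.03 0.0156 0.0254 top 0.0205 0.021 79
0.05 0.0169 0.0253 top 0.0211 0.0191 71
0.07 0.0181 0.0253 top 0.0213 0.017 56
0.09 0.0193 0.024 top 0.0218 0.0157 35
at [0.6656 0.1164 0.2495] [-1.800e+02  6.000e-02  9.733e+01] t 19.575 w 0.087 F [-0.8  0.4  0.1] | units [1.612 0.167 5.686] turn -0.017
```

View pics/w7.png

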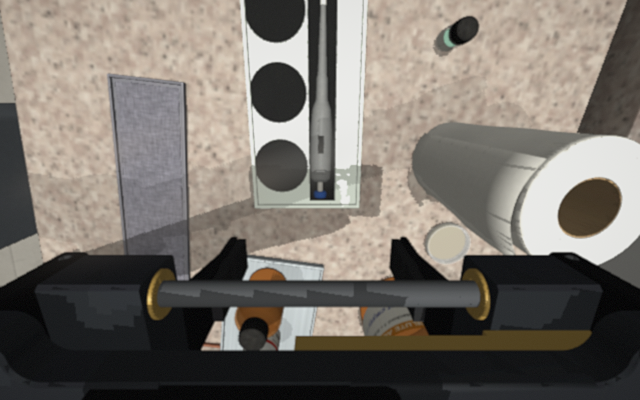

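The pipette lies straight in its strip, columns 313–330, with the knob at row 195. In the rack frame its axis is at +19 mm at the balance point, turned −1° from the rack. The paper roll leaves about 40 mm of clearance.

Request:
drive_tool --moves '[0.6,0,1.2,0.08,70,1.3,0.1,2.4,0.08,50,1.6,0.1,3.6,0.08,48,1.6,0.1,4.6,0.08,48,1.6,0.1,4.6,0.08,48]'

```text
time_s: 20.2
tool_pos: [0.6586, 0.1802, 0.0619]
tool_rot: [-179.6, 0.1, 96.6]
force: [0.6, 0.1, -0.1]
grip_width: 0.0502
grasp_force: 0.0
```

Request:
drive_tool --moves '[0,0,0,0,48,0,0,0,0,48]'

```text
time_s: 20.45
tool_pos: [0.6626, 0.1827, 0.0683]
tool_rot: [179.8, -0.0, 96.6]
force: [-0.1, 1.8, -0.3]
grip_width: 0.0483
grasp_force: 0.0
```

```bash
python3 go.py .6613 .1806 .009 96.5
```

```text
at [0.6626 0.1827 0.0683] [ 1.7977e+02 -2.0000e-02  9.6640e+01] t 20.45 w 0.0483 F [-0.1  1.8 -0.3] | units [-0.049 -0.043  1.482] turn 0.014
```

Request:
drive_tool --moves '[0,-0.03,0.5,0,48,0,-0.03,0.9,0,48,0,-0.03,1.2,0,48,0,-0.03,1.35,0,48,0,-0.03,1.35,0,48]' --squeeze 10

```text
time_s: 21.08
tool_pos: [0.6593, 0.1825, 0.0109]
tool_rot: [-179.9, -0.0, 96.7]
force: [0.4, -0.1, -0.2]
grip_width: 0.0478
grasp_force: 0.0
```

```bash
python3 go.py .6613 .1806 .009 96.5
```

```text
at [0.6593 0.1825 0.0109] [-179.94   -0.     96.71] t 21.075 w 0.0478 F [ 0.4 -0.1 -0.2] | units [-0.054  0.043  0.047] turn 0.021
```

Request:
drive_tool --moves '[-0.04,0.03,0.04,0,40,-0.04,0.03,0.04,0,30,-0.04,0.03,0.04,0,18,-0.04,0.03,0.04,0,18,-0.04,0.03,0.04,0,18]' --squeeze 10

```text
time_s: 21.7
tool_pos: [0.6613, 0.1811, 0.0103]
tool_rot: [180.0, 0.0, 96.7]
force: [-0.9, 0.4, 1.7]
grip_width: 0.0259
grasp_force: 10.0
```

Request:
drive_tool --moves '[0,0,0,0,18,0,0,-0.3,0,18,0,0,-0.8,0,18,0,0,-1.5,0,18,0,0,-2,0,18]'

```text
time_s: 22.32
tool_pos: [0.6618, 0.1816, 0.0928]
tool_rot: [179.9, -0.0, 96.7]
force: [0.7, -0.0, -1.1]
grip_width: 0.0258
grasp_force: 10.0
```

```bash
python3 go.py .44 .015 .09 90; python3 - <<'E'
from h import *
p,d,K,Rc,c=cam("wrist");save("w8",p);np.savez("w8.npz",p=p,d=d,K=K,Rc=Rc,c=c)
E
```

```text
at [0.6618 0.1816 0.0928] [ 1.7985e+02 -2.0000e-02  9.6720e+01] t 22.325 w 0.0258 F [ 0.7 -0.  -1.1] | units [-3.489 -5.994  0.053] turn 0.672
```

View pics/w8.png

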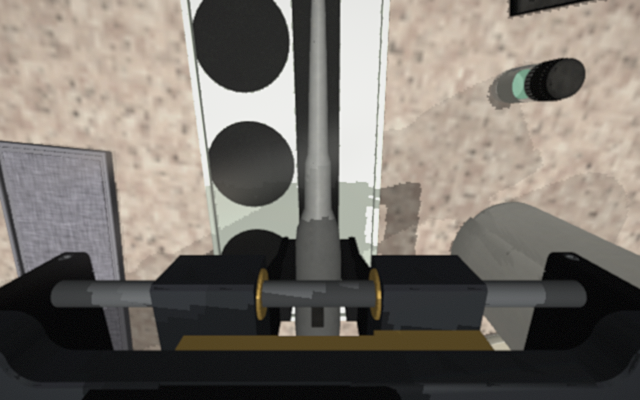

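The pipette hangs level in the fingers, at columns 300–340. I'll locate the grey tray from the earlier settled wrist pictures.

```bash
python3 - <<'E'
from h import *
for n,uv in (("w7",[(110,75),(186,83),(122,270),(188,270)]),("w2",[(186,141),(246,145)]),("w4",[(208,46),(116,48)])):
    f=np.load(n+".npz");print(n,ray(uv,f["K"],f["Rc"],f["c"],.009).round(4).tolist())
for n in("w7","w2"):
    f=np.load(n+".npz");p,K,Rc,c=f["p"],f["K"],f["Rc"],f["c"]
    hsv=cv2.cvtColor(p,cv2.COLOR_RGB2HSV).astype(int)
    m=((hsv[...,0]>100)&(hsv[...,0]<150)&(hsv[...,1]>10)).astype(np.uint8);m[275:]=0;m[:60]=0;m[:,:95]=0;m[:,255:]=0
    m=cv2.morphologyEx(m,cv2.MORPH_OPEN,np.ones((3,3)));l=max(cv2.findContours(m,0,1)[0],key=cv2.contourArea)
    P=ray(l[:,0],K,Rc,c,.009)[:,:2]*1000;print(n,cv2.minAreaRect(P.astype(np.float32)),P[:,1].max(),P[:,1].min())
E
```

```text
w7 [[0.3906, 0.2077, 0.009], [0.4853, 0.2104, 0.009], [0.3863, -0.0716, 0.009], [0.4869, -0.0586, 0.009]]
w2 [[0.3897, 0.2135, 0.009], [0.4832, 0.219, 0.009]]
w4 [[0.4894, -0.0996, 0.009], [0.3953, -0.1009, 0.009]]
w7 ((436.3573303222656, 175.0546875), (79.00868225097656, 54.54555892944336), 2.1755168437957764) 202.9731911123064 146.426376169406
w2 ((431.1504821777344, 24.425582885742188), (76.66531372070312, 26.61379051208496), 46.26223373413086) 52.35899725596258 -3.458718029827723
```

Request:
drive_tool --moves '[-0.2,-0.9,0,0,18,-0.6,-2.1,0,0.1,18,-1.2,-3.3,0,0.2,18,-2.0,-4.4,0,0.4,18,-2.8,-5.3,0,0.56,18]'

```text
time_s: 23.0
tool_pos: [0.4617, 0.0441, 0.0897]
tool_rot: [-180.0, 0.1, 91.1]
force: [0.8, -1.1, -0.4]
grip_width: 0.0257
grasp_force: 10.0
```

Request:
drive_tool --moves '[-0.6,-0.5,0,0,18,-0.6,-0.6,0,0,18,-0.6,-0.6,0,0,18,-0.6,-0.6,0,0,18]'

```text
time_s: 23.5
tool_pos: [0.4408, 0.022, 0.0903]
tool_rot: [180.0, -0.0, 91.2]
force: [-0.5, -0.1, -0.7]
grip_width: 0.0255
grasp_force: 10.0
```

```bash
python3 go.py .4406 .0145 .0103 91.1; python3 - <<'E'
from h import *
p,d,K,Rc,c=cam("wrist");save("w9",p);np.savez("w9.npz",p=p,d=d,K=K,Rc=Rc,c=c)
E
```

```text
at [0.4408 0.022  0.0903] [ 1.7995e+02 -5.0000e-02  9.1220e+01] t 23.5 w 0.0255 F [-0.5 -0.1 -0.7] | units [-0.188 -0.012  1.999] turn 0.012
```

View pics/w9.png

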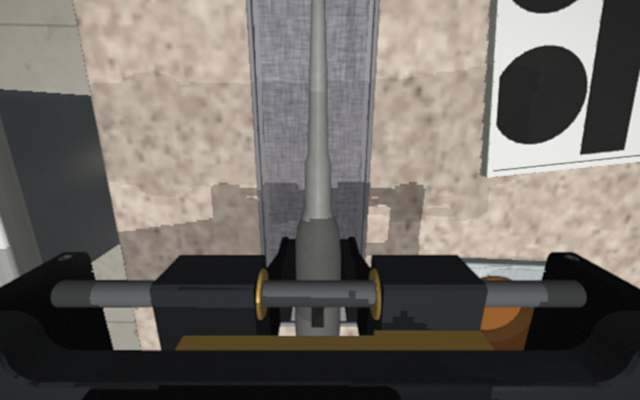

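The pipette is over the tray and parallel to it. The tray edges are at columns 258 and 371 on row 180, so it needs to move about 3 mm toward −tool y.

Request:
drive_tool --moves '[-0.18,-0.08,0.5,-0.03,18,-0.18,-0.08,1.0,-0.03,18,-0.18,-0.08,1.5,-0.03,18,-0.18,-0.08,1.8,-0.03,18,-0.18,-0.08,1.93,-0.03,18]'

```text
time_s: 24.18
tool_pos: [0.4369, 0.0141, 0.0122]
tool_rot: [-179.9, -0.1, 91.5]
force: [1.1, -0.3, -0.8]
grip_width: 0.0259
grasp_force: 10.0
```

Request:
drive_tool --moves '[0,0,0,0,18,0,0,0.03,0,18,0,0,0.03,0,18]'

```text
time_s: 24.55
tool_pos: [0.4374, 0.0132, 0.012]
tool_rot: [180.0, 0.0, 91.4]
force: [0.3, 0.2, -0.4]
grip_width: 0.0255
grasp_force: 10.0
```

```bash
python3 go.py .4376 .0145 .0103 91.5
```

```text
at [0.4374 0.0132 0.012 ] [1.7995e+02 3.0000e-02 9.1400e+01] t 24.55 w 0.0255 F [ 0.3  0.2 -0.4] | units [0.032 0.007 0.042] turn -0.01
```

Request:
drive_tool --moves '[0,0,0.04,0,18,0,0,0.04,0,18,0,0,0.04,0,30,0,0,0.04,0,42,0,0,0.04,0,42]'

```text
time_s: 25.18
tool_pos: [0.4369, 0.0134, 0.01]
tool_rot: [-180.0, 0.0, 91.4]
force: [-0.5, 0.3, -1.0]
grip_width: 0.0391
grasp_force: 0.0
```

Request:
drive_tool --moves '[0,0,0,0,42,0,0,-0.4,0,42,0,0,-1.2,0,42,0,0,-2.5,0,42,0,0,-4,0,60]'

```text
time_s: 25.8
tool_pos: [0.4362, 0.0135, 0.171]
tool_rot: [-179.9, -0.0, 91.4]
force: [1.0, -0.7, -0.7]
grip_width: 0.0466
grasp_force: 0.0
```

```bash
python3 go.py .6099 -.067 .19 90; python3 - <<'E'
from h import *
p,d,K,Rc,c=cam("top");X=pts(d,K,Rc,c);save("top1",cv2.resize(p[135:245,200:460],None,fx=3,fy=3,interpolation=cv2.INTER_CUBIC))
E
```

```text
at [0.4362 0.0135 0.171 ] [-1.7992e+02 -2.0000e-02  9.1430e+01] t 25.8 w 0.0466 F [ 1.  -0.7 -0.7] | units [-2.12   4.292 -0.482] turn 0.143
```

View pics/top1.png

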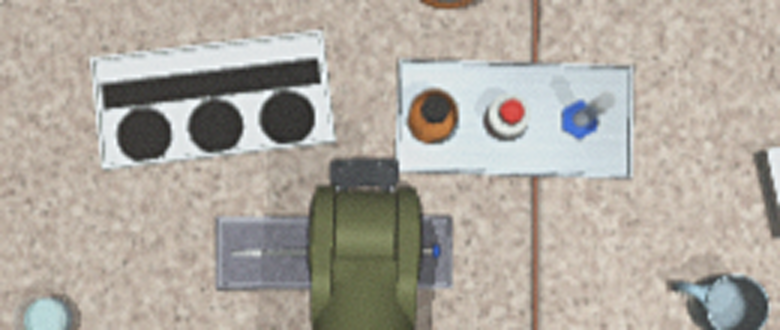

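The pipette lies centred and lengthwise in the grey tray: tip at (232,252), knob at (437,250), tray from 217 to 451. All three things stand on the side tray, so next I put them back, amber first.

Request:
drive_tool --moves '[-0.4,0.8,-0.3,0.1,87,-1,2,-0.5,0.14,87,-1.5,3.2,-0.5,0.14,87,-2.1,4.3,-0.5,0.14,87,-2.1,4.3,-0.5,0.14,87]'

```text
time_s: 26.48
tool_pos: [0.6127, -0.0691, 0.1874]
tool_rot: [-179.9, -0.2, 89.8]
force: [-0.4, 0.6, -0.3]
grip_width: 0.0858
grasp_force: 0.0
```

Request:
drive_tool --moves '[0,0,0,0,87,0,0,0,0,87,0,0,0,0,87]'

```text
time_s: 26.85
tool_pos: [0.6105, -0.0659, 0.1908]
tool_rot: [180.0, 0.1, 90.1]
force: [-0.1, 0.6, 0.3]
grip_width: 0.0871
grasp_force: 0.0
```

```bash
python3 go.py .6099 -.067 .0697 90
```

```text
at [ 0.6105 -0.0659  0.1908] [1.7995e+02 9.0000e-02 9.0050e+01] t 26.85 w 0.0871 F [-0.1  0.6  0.3] | units [-0.022 -0.018  3.027] turn 0.005
```

Request:
drive_tool --moves '[-0.02,-0.02,0.9,0,87,-0.02,-0.02,1.9,0,87,-0.02,-0.02,2.7,0,87,-0.02,-0.02,3.0,0,87,-0.02,-0.02,3.0,0,87]' --squeeze 20

```text
time_s: 27.48
tool_pos: [0.61, -0.0671, 0.0702]
tool_rot: [-180.0, 0.0, 90.0]
force: [-0.3, -0.6, -0.4]
grip_width: 0.0868
grasp_force: 0.0
```

Request:
drive_tool --moves '[0,0,0,0,75,0,0,0,0,52,0,0,0,0,52,0,0,0,0,52,0,0,0,0,52]'

```text
time_s: 28.1
tool_pos: [0.6102, -0.0672, 0.0705]
tool_rot: [-180.0, 0.0, 90.0]
force: [-2.3, -0.3, 4.4]
grip_width: 0.0597
grasp_force: 20.0
```

```bash
python3 go.py .587 .3102 .131 97.5
```

```text
at [ 0.6102 -0.0672  0.0705] [-1.8e+02  2.0e-02  9.0e+01] t 28.1 w 0.0597 F [-2.3 -0.3  4.4] | units [ 9.435 -0.58  -1.517] turn -0.75
```

Request:
drive_tool --moves '[0,0,-0.6,0,52,0,0,-1.3,0,52,0.8,0,-1.5,-0.1,52,2.1,0,-1.5,-0.2,52,3.4,-0.1,-1.5,-0.3,52]'

```text
time_s: 28.72
tool_pos: [0.6056, 0.0713, 0.1293]
tool_rot: [-180.0, -0.1, 93.0]
force: [-0.3, 1.3, -2.8]
grip_width: 0.0598
grasp_force: 20.0
```

Request:
drive_tool --moves '[1.3,0,0,-0.1,52,2.6,0,0,-0.2,52,3.9,0,0,-0.3,52,5.2,0,0,-0.45,52,5.9,-0.1,0,-0.45,52]'

```text
time_s: 29.35
tool_pos: [0.587, 0.3095, 0.129]
tool_rot: [-179.9, -0.1, 97.8]
force: [-0.5, 0.2, -2.9]
grip_width: 0.0596
grasp_force: 20.0
```

Request:
drive_tool --moves '[0,0,0,0,52,0,0,0,0,52,0,0,0,0,52]'

```text
time_s: 29.72
tool_pos: [0.5904, 0.3024, 0.1295]
tool_rot: [-180.0, 0.1, 97.4]
force: [-0.4, -0.7, -1.9]
grip_width: 0.0595
grasp_force: 20.0
```

```bash
python3 go.py .587 .3102 .0705 97.5
```

```text
at [0.5904 0.3024 0.1295] [-1.7998e+02  7.0000e-02  9.7370e+01] t 29.725 w 0.0595 F [-0.4 -0.7 -1.9] | units [ 0.205 -0.06   1.474] turn -0.013
```

Request:
drive_tool --moves '[0.2,-0.06,0.4,0,52,0.2,-0.06,0.9,0,52,0.2,-0.06,1.2,0,52,0.2,-0.06,1.2,0,52,0.2,-0.06,1.2,0,52]'

```text
time_s: 30.35
tool_pos: [0.5867, 0.312, 0.0822]
tool_rot: [180.0, -0.0, 97.5]
force: [0.4, -0.3, -2.1]
grip_width: 0.0595
grasp_force: 20.0
```

Request:
drive_tool --moves '[0,0,0,0,52,0,0,0,0,52]'

```text
time_s: 30.6
tool_pos: [0.5867, 0.3121, 0.0826]
tool_rot: [179.9, -0.0, 97.5]
force: [-0.5, -0.2, -3.0]
grip_width: 0.0596
grasp_force: 20.0
```

```bash
python3 go.py .587 .3102 .0705 97.5
```

```text
at [0.5867 0.3121 0.0826] [ 1.7995e+02 -1.0000e-02  9.7500e+01] t 30.6 w 0.0596 F [-0.5 -0.2 -3. ] | units [-0.048  0.     0.302] turn -0.0
```

Request:
drive_tool --moves '[-0.04,0,0.1,0,52,-0.04,0,0.2,0,52,-0.04,0,0.28,0,52,-0.04,0,0.29,0,52,-0.04,0,0.29,0,52]'

```text
time_s: 31.22
tool_pos: [0.5865, 0.3105, 0.0705]
tool_rot: [-180.0, -0.0, 97.5]
force: [-1.3, -0.9, -0.8]
grip_width: 0.0597
grasp_force: 20.0
```

```bash
python3 go.py .587 .3102 .0705 97.5
```

```text
at [0.5865 0.3105 0.0705] [-1.800e+02 -1.000e-02  9.752e+01] t 31.225 w 0.0597 F [-1.3 -0.9 -0.8] | units [-0.01   0.012  0.001] turn 0.002
```

Request:
drive_tool --moves '[0,0,0,0,65,0,0,0,0,80,0,0,0,0,87,0,0,0,0,87,0,0,-0.6,0,87]'

```text
time_s: 31.85
tool_pos: [0.5855, 0.3093, 0.0933]
tool_rot: [-179.8, 0.1, 97.5]
force: [0.8, -0.3, -0.5]
grip_width: 0.0863
grasp_force: 0.0
```

Request:
drive_tool --moves '[0,0,-1.2,0,87,-0.2,0,-2.4,0,87,-1.4,-0.2,-2.4,0.1,87,-2.9,-0.4,-2.4,0.2,87,-4.4,-0.5,-2.4,0.4,87]'

```text
time_s: 32.48
tool_pos: [0.5899, 0.1322, 0.1925]
tool_rot: [179.9, 0.0, 93.5]
force: [0.9, -0.4, 0.6]
grip_width: 0.087
grasp_force: 0.0
```

```bash
python3 go.py .611 -.1645 .16 90
```

```text
at [0.5899 0.1322 0.1925] [1.7985e+02 2.0000e-02 9.3530e+01] t 32.475 w 0.087 F [ 0.9 -0.4  0.6] | units [-7.436  0.068  0.816] turn 0.353
```

Request:
drive_tool --moves '[-1.5,0,0,0.1,87,-3,0,0,0.2,87,-4.5,0.1,0.3,0.3,87,-6,0.1,0.6,0.35,87,-7.3,0.1,0.8,0.35,87]'

```text
time_s: 33.1
tool_pos: [0.6119, -0.1606, 0.1599]
tool_rot: [179.9, 0.1, 89.9]
force: [-0.1, -0.2, 0.1]
grip_width: 0.0867
grasp_force: 0.0
```

Request:
drive_tool --moves '[0,0,0,0,87,0,0,0,0,87,0,0,0,0,87,0,0,0,0,87]'

```text
time_s: 33.6
tool_pos: [0.612, -0.1562, 0.1591]
tool_rot: [180.0, 0.0, 90.2]
force: [0.9, 0.2, -0.2]
grip_width: 0.0874
grasp_force: 0.0
```

```bash
python3 go.py .611 -.1645 .0524 90
```

```text
at [ 0.612  -0.1562  0.1591] [1.7995e+02 1.0000e-02 9.0160e+01] t 33.6 w 0.0874 F [ 0.9  0.2 -0.2] | units [-0.206 -0.027  2.668] turn 0.016
```

Request:
drive_tool --moves '[-0.2,-0.03,0.6,0.02,87,-0.2,-0.03,1.4,0.02,87,-0.2,-0.03,2.2,0.02,87,-0.2,-0.03,2.63,0.02,87,-0.2,-0.03,2.63,0.02,87]' --squeeze 15

```text
time_s: 34.22
tool_pos: [0.6097, -0.1654, 0.0523]
tool_rot: [-179.9, -0.0, 89.9]
force: [-0.3, 0.4, 0.4]
grip_width: 0.087
grasp_force: 0.0
```

Request:
drive_tool --moves '[0,0,0,0,75,0,0,0,0,45,0,0,0,0,45,0,0,0,0,45,0,0,0,0,45]'

```text
time_s: 34.85
tool_pos: [0.6107, -0.1661, 0.0536]
tool_rot: [180.0, 0.0, 89.8]
force: [0.4, 0.5, 1.6]
grip_width: 0.0525
grasp_force: 15.0
```

```bash
python3 go.py .5978 .2175 .112 97.5
```

```text
at [ 0.6107 -0.1661  0.0536] [1.7996e+02 2.0000e-02 8.9800e+01] t 34.85 w 0.0525 F [0.4 0.5 1.6] | units [ 9.588 -0.355 -1.464] turn -0.77
```

Request:
drive_tool --moves '[0,0,-0.6,0,45,0,0,-1.3,0,45,0.8,0,-1.5,-0.1,45,2.1,0,-1.5,-0.2,45,3.4,-0.1,-1.5,-0.3,45]'

```text
time_s: 35.48
tool_pos: [0.6062, -0.0272, 0.1127]
tool_rot: [-180.0, -0.1, 92.9]
force: [-0.1, 0.0, -1.9]
grip_width: 0.0524
grasp_force: 15.0
```

Request:
drive_tool --moves '[1.3,0,0,-0.1,45,2.6,0.1,0,-0.2,45,3.9,0.1,0,-0.3,45,5.2,0.1,0,-0.4,45,6.1,0.1,0,-0.47,45]'

```text
time_s: 36.1
tool_pos: [0.5966, 0.2185, 0.1127]
tool_rot: [-179.9, -0.1, 97.8]
force: [0.4, 0.0, -1.2]
grip_width: 0.0523
grasp_force: 15.0
```

Request:
drive_tool --moves '[0,0,0,0,45,0,0,0,0,45,0,0,0,0,45]'

```text
time_s: 36.48
tool_pos: [0.5991, 0.2122, 0.1127]
tool_rot: [-180.0, 0.1, 97.4]
force: [1.5, -0.3, -1.3]
grip_width: 0.0524
grasp_force: 15.0
```

```bash
python3 go.py .5978 .2159 .0536 97.5
```

```text
at [0.5991 0.2122 0.1127] [-1.7996e+02  7.0000e-02  9.7390e+01] t 36.475 w 0.0524 F [ 1.5 -0.3 -1.3] | units [ 0.097 -0.02   1.477] turn -0.011
```

Request:
drive_tool --moves '[0.07,-0.02,0.4,0,45,0.07,-0.02,0.9,0,45,0.07,-0.02,1.2,0,45,0.07,-0.02,1.2,0,45,0.07,-0.02,1.2,0,45]'

```text
time_s: 37.1
tool_pos: [0.598, 0.2169, 0.0654]
tool_rot: [180.0, -0.0, 97.5]
force: [0.5, 0.5, -1.5]
grip_width: 0.0521
grasp_force: 15.0
```

Request:
drive_tool --moves '[0,0,0,0,45,0,0,0,0,45]'

```text
time_s: 37.35
tool_pos: [0.5981, 0.2167, 0.0657]
tool_rot: [179.9, -0.0, 97.5]
force: [-1.1, 0.1, -1.7]
grip_width: 0.0527
grasp_force: 15.0
```

```bash
python3 go.py .5978 .2159 .0536 97.5
```

```text
at [0.5981 0.2167 0.0657] [179.95  -0.    97.5 ] t 37.35 w 0.0527 F [-1.1  0.1 -1.7] | units [-0.02  -0.011  0.304] turn 0.0
```

Request:
drive_tool --moves '[-0.01,-0.01,0.1,0,45,-0.01,-0.01,0.2,0,45,-0.01,-0.01,0.29,0,45,-0.01,-0.01,0.29,0,45,-0.01,-0.01,0.29,0,45]'

```text
time_s: 37.98
tool_pos: [0.5974, 0.2162, 0.0535]
tool_rot: [180.0, -0.0, 97.5]
force: [-0.1, 0.6, 0.1]
grip_width: 0.0524
grasp_force: 15.0
```

```bash
python3 go.py .5978 .2159 .0536 97.5
```

```text
at [0.5974 0.2162 0.0535] [180.   -0.   97.5] t 37.975 w 0.0524 F [-0.1  0.6  0.1] | units [-0.009  0.008 -0.001] turn 0.0
```

Resting. I'll release it, lift clear and go to the cylinder.

Request:
drive_tool --moves '[0,0,0,0,60,0,0,0,0,80,0,0,0,0,87,0,0,0,0,87,0,0,-0.6,0,87]'

```text
time_s: 38.6
tool_pos: [0.5961, 0.2153, 0.0766]
tool_rot: [-179.8, 0.0, 97.5]
force: [-0.7, -0.5, 0.1]
grip_width: 0.0853
grasp_force: 0.0
```

Request:
drive_tool --moves '[0,0,-1.2,0,87,0,0,-2.6,0,87,-1.2,-0.1,-3.6,0.1,87,-2.7,-0.2,-3.8,0.2,87,-4.2,-0.3,-3.8,0.4,87]'

```text
time_s: 39.22
tool_pos: [0.6083, 0.0472, 0.2331]
tool_rot: [179.7, 0.0, 93.5]
force: [1.3, -0.8, -0.5]
grip_width: 0.087
grasp_force: 0.0
```

```bash
python3 go.py .6137 -.2661 .22 90
```

```text
at [0.6083 0.0472 0.2331] [1.7973e+02 4.0000e-02 9.3530e+01] t 39.225 w 0.087 F [ 1.3 -0.8 -0.5] | units [-7.827 -0.35   0.331] turn 0.353
```

Request:
drive_tool --moves '[-1.5,-0.1,0.1,0.1,80,-3,-0.1,0.2,0.2,70,-4.5,-0.2,0.3,0.3,60,-6,-0.3,0.3,0.35,60,-7.4,-0.3,0.3,0.35,60]'

```text
time_s: 39.85
tool_pos: [0.6136, -0.2504, 0.2199]
tool_rot: [179.9, 0.1, 90.0]
force: [1.1, 0.5, 0.1]
grip_width: 0.0607
grasp_force: 0.0
```

Request:
drive_tool --moves '[0,0,0,0,60,0,0,0,0,60,0,0,0,0,60,0,0,0,0,60]'

```text
time_s: 40.35
tool_pos: [0.6139, -0.2465, 0.2182]
tool_rot: [180.0, 0.0, 90.2]
force: [-0.1, -0.0, 0.6]
grip_width: 0.0601
grasp_force: 0.0
```

```bash
python3 go.py .6137 -.2661 .1225 90
```

```text
at [ 0.6139 -0.2465  0.2182] [1.7997e+02 2.0000e-02 9.0150e+01] t 40.35 w 0.0601 F [-0.1 -0.   0.6] | units [-0.49  -0.009  2.393] turn 0.015
```

Request:
drive_tool --moves '[-0.48,-0.01,0.3,0.015,60,-0.48,-0.01,1.0,0.015,60,-0.48,-0.01,1.8,0.015,60,-0.48,-0.01,2.37,0.015,60,-0.48,-0.01,2.37,0.015,60]' --squeeze 12

```text
time_s: 40.98
tool_pos: [0.6111, -0.2684, 0.1197]
tool_rot: [-179.7, -0.1, 89.8]
force: [-0.4, 0.3, 0.8]
grip_width: 0.06
grasp_force: 0.0
```

Request:
drive_tool --moves '[0,0,0,0,45,0,0,0,0,30,0,0,0,0,15,0,0,0,0,15,0,0,0,0,15]'

```text
time_s: 41.6
tool_pos: [0.6133, -0.2675, 0.1232]
tool_rot: [180.0, 0.0, 89.9]
force: [-0.7, -0.4, 0.5]
grip_width: 0.0247
grasp_force: 12.0
```

```bash
python3 go.py .6156 .1218 .182 97.5
```

```text
at [ 0.6133 -0.2675  0.1232] [1.7998e+02 3.0000e-02 8.9860e+01] t 41.6 w 0.0247 F [-0.7 -0.4  0.5] | units [ 9.731  0.033 -1.475] turn -0.764
```

Request:
drive_tool --moves '[0,0,-0.6,0,15,0,0,-1.3,0,15,0.8,0,-1.5,-0.1,15,2.1,0,-1.5,-0.2,15,3.4,0,-1.5,-0.3,15]'

```text
time_s: 42.22
tool_pos: [0.613, -0.1285, 0.1825]
tool_rot: [-180.0, -0.0, 92.9]
force: [1.1, 0.3, -0.4]
grip_width: 0.0244
grasp_force: 12.0
```

Request:
drive_tool --moves '[1.3,0.1,0,-0.1,15,2.6,0.2,0,-0.2,15,3.9,0.3,0,-0.3,15,5.2,0.35,0,-0.4,15,6.2,0.4,0,-0.47,15]'

```text
time_s: 42.85
tool_pos: [0.6155, 0.1214, 0.1826]
tool_rot: [-180.0, -0.0, 97.8]
force: [1.4, -0.4, -1.2]
grip_width: 0.0249
grasp_force: 12.0
```

Request:
drive_tool --moves '[0,0,0,0,15,0,0,0,0,15,0,0,0,0,15]'

```text
time_s: 43.22
tool_pos: [0.6172, 0.1156, 0.1824]
tool_rot: [-180.0, 0.1, 97.4]
force: [0.4, -0.5, -0.9]
grip_width: 0.0248
grasp_force: 12.0
```

```bash
python3 go.py .6156 .1204 .1228 97.5
```

```text
at [0.6172 0.1156 0.1824] [-1.7996e+02  5.0000e-02  9.7430e+01] t 43.225 w 0.0248 F [ 0.4 -0.5 -0.9] | units [ 0.127 -0.022  1.49 ] turn -0.007
```

Request:
drive_tool --moves '[0.1,-0.02,0.4,0,15,0.1,-0.02,0.9,0,15,0.1,-0.02,1.2,0,15,0.1,-0.02,1.2,0,15,0.1,-0.02,1.2,0,15]'

```text
time_s: 43.85
tool_pos: [0.6161, 0.1211, 0.135]
tool_rot: [180.0, -0.0, 97.6]
force: [0.3, 0.2, -0.1]
grip_width: 0.0248
grasp_force: 12.0
```

Request:
drive_tool --moves '[0,0,0,0,15,0,0,0,0,15]'

```text
time_s: 44.1
tool_pos: [0.6162, 0.1211, 0.1353]
tool_rot: [179.9, 0.0, 97.6]
force: [-0.1, 0.5, -1.5]
grip_width: 0.025
grasp_force: 12.0
```

```bash
python3 go.py .6156 .1204 .1228 97.5
```

```text
at [0.6162 0.1211 0.1353] [1.7995e+02 1.0000e-02 9.7550e+01] t 44.1 w 0.025 F [-0.1  0.5 -1.5] | units [-0.015 -0.017  0.314] turn 0.005
```

Request:
drive_tool --moves '[-0.01,-0.01,0.1,0,15,-0.01,-0.01,0.2,0,15,-0.01,-0.01,0.3,0,15,-0.01,-0.01,0.3,0,15,-0.01,-0.01,0.3,0,15]'

```text
time_s: 44.72
tool_pos: [0.6157, 0.1207, 0.1229]
tool_rot: [180.0, -0.0, 97.6]
force: [0.2, -0.0, 1.4]
grip_width: 0.0246
grasp_force: 12.0
```

```bash
python3 go.py .6156 .1204 .1228 97.5
```

```text
at [0.6157 0.1207 0.1229] [179.98  -0.    97.56] t 44.725 w 0.0246 F [ 0.2 -0.   1.4] | units [-0.007 -0.002  0.003] turn 0.006
```

Release, lift to the first viewing height and check.

Request:
drive_tool --moves '[0,0,0,0,30,0,0,0,0,50,0,0,0,0,50,0,0,0,0,50,0,0,-0.8,0,50]'

```text
time_s: 45.35
tool_pos: [0.6137, 0.1197, 0.1526]
tool_rot: [-179.7, 0.0, 97.6]
force: [0.9, -0.7, -0.3]
grip_width: 0.0496
grasp_force: 0.0
```

Request:
drive_tool --moves '[0,0,-1.2,0,60,0,0,-2.6,0,70,0.6,0,-4,0,87,1.4,0.1,-4.1,0,87,2,0.1,-4.1,0,87]'

```text
time_s: 45.98
tool_pos: [0.6091, 0.2021, 0.3201]
tool_rot: [179.9, -0.0, 97.6]
force: [0.8, -0.6, -0.6]
grip_width: 0.0851
grasp_force: 0.0
```

Request:
drive_tool --moves '[0,0,0,0,87,0,0,0,0,87,0,0,0,0,87,0,0,0,0,87]'

```text
time_s: 46.48
tool_pos: [0.6093, 0.1991, 0.3186]
tool_rot: [-180.0, 0.0, 97.4]
force: [-0.9, 0.9, -0.8]
grip_width: 0.0867
grasp_force: 0.0
```

```bash
python3 - <<'E'
from meas import *
p,d,K,Rc,c=cam("wrist");np.savez("w10.npz",p=p,d=d,K=K,Rc=Rc,c=c);print(c);save("w10",p)
rackmeas(np.load("w10.npz"))
E
```

```text
[0.59921328 0.28122633 0.48040528]
red cap
   circ c 597.9 218.2 diam 29.0 mean [597.6 218.1]
blue [(array([0.6154, 0.128 , 0.011 ]), 430)]
   circ c 616.0 123.5 diam 53.7 mean [615.6 125.8]
amber cap
   circ c 586.8 308.6 diam 33.1 mean [586.7 308.5]
```

View pics/w10.png

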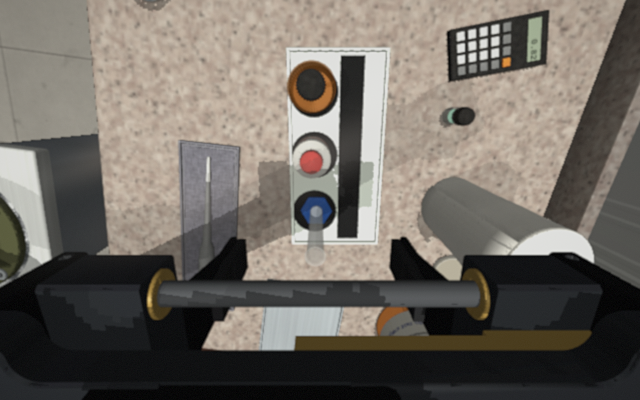

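All three stand upright within about 1.5 mm of their starting spots: caps at (311,83) and (311,160), foot at (316,210). The pipette is in its tray around (208,220), and the arm is clear.

```bash
python3 -c "
from cell import env
print(env.sign_off())"
```

```text
the job is handed in; nothing more can be done
None
```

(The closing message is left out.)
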